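Open a push-to-open distribution box and switch on its main switch

TASK

The finished distribution box lies on its back on the bench with its door shut. Press the ribbed pad of the door with a fingertip so that the touch catch lets go, take the finger away so that the door springs ajar by itself, then push the door over with the finger until it lies back on its stop, and push the lever of the main switch (the wide two-pole one at one end of the row) fully over to on, towards the hinge. Nothing is to be picked up: leave the three breakers switched on and the loose screwdriver, tape, carton and spare breaker lying where they are.

Things in the scene. Friction and masses are not known exactly. Their poses are not given: they have to be found in the camera images.
- box: White distribution box, fixed to the bench on its back: 200 mm (its x) by 240 mm (its y), front cover 90 mm above the bench. Origin: centre of its underside. Its +x points to its top edge (three cable glands, door hinge), away from the robot at yaw 0 (turned up to 20 degrees either way). Shut, the door covers x -62 to 62 mm, y -100 to 100 mm; its top face is 98 mm above the bench.
- row_center (a point): Middle of the row of switchgear under the door, x = y = 0 of the box, on the middle breaker's face, 72 mm above the bench. The row runs along the box's y; faces are 45 mm long in x. Three breakers at y = 18, 0, -18 mm; lower blanking covers beside them; main switch and flat energy meter (both 36 mm wide, faces 72 mm above the bench) at y = 63 and -63 mm, either way round.
- door (a joint): Angle of the door (rad): 0 shut, grows as it opens about its hinge, below 0 pressed in. 124 mm from hinge to free edge, 200 mm wide, 5 mm thick, skirt 10 mm deep along the free edge; 0.12 kg. From ajar (about 0.45) only its weight acts: it must be pushed past upright (1.57), then it falls over by itself to its stop at 2.75.
- thumb_pad (a point): Point on the door's outer face in the middle of the ribbed pad (34 mm long), half-way along the free edge and 12 mm in from it: press here, straight down. Pressed 2 to 3 mm (about 3 N; hard stop at 4 mm, -0.038 rad) the catch lets go for good; once the finger is gone a spring plunger lifts the door to about 0.45 rad (free edge 50 mm up) and holds it there.
- door_edge (a point): Middle of the door's free edge, level with its outer face; moves with the door. The black strike of the catch hangs below it, 12 mm wide, down to 26 mm below the outer face: pass a finger under the edge to one side of it.
- door_hinge (a point): Middle of the hinge line on the box (the line runs along the box's y), 98 mm above the bench.
- main_toggle (a joint): Lever of the main switch (rad): 0 off, leaning 37 degrees towards the box's -x; 1.3 fully on, leaning 37 degrees towards +x, the hinge. It stays where it is left; about 3 N at the tip moves it. Start: 0 to 0.12.
- main_tip (a point): Middle of the tip of the main switch's black lever: 28 mm wide (box y), 7 mm thick, 26 mm from its pivot, which is 64 mm above the bench at x = 0 of the box; tip 85 mm above the bench when off or on, 90 mm half-way. Three times as wide as the breakers' levers, alone at one end of the row.
- breaker1 (a joint): Lever of the breaker at y = +18 mm (rad): 0 on (leaning towards the hinge), 1.3 off. Levers 9 mm wide, 6 mm thick, 85 mm above the bench at the tip.
- breaker2 (a joint): Lever of the breaker at y = 0, as breaker1.
- breaker3 (a joint): Lever of the breaker at y = -18 mm, as breaker1.
- screwdriver: Loose screwdriver, 200 mm long, lying across the bench on the robot's side of the box. Leave alone.
- tape_roll: Loose black roll of tape, 72 mm across, 19 mm high, lying flat on the +y side of the box. Leave alone. Origin: centre of its underside.
- carton: Loose small cardboard carton, 100 by 80 by 65 mm high, on the -y side of the box. Leave alone. Origin: centre of its underside.
- spare_breaker: Loose spare single-pole breaker lying on its side, 85 by 70 by 18 mm high, on the +y side of the box beyond the tape. Leave alone.

How it is judged:
By the outcome, as a careful person would: the job done as asked, in the order asked, and still so for the second after the job is handed in, with the robot touching nothing.
It also fails if it takes over 58 s, if anything falls off the work surface, if the arm or the gripper's body presses on something with over 40 N, if the wrist force passes 120 N, or if a joint passes its speed limit or range.

ROBOT

A 6-joint arm with a two-finger parallel gripper is mounted at the origin on the work surface. World frame = base frame: x ahead of the robot, y to its left, z up, the work surface at z = 0. Lengths are in m, angles in rad, forces in N, time in s.
With the tool pointing down it reaches from about 0.25 to 0.775 m from the base axis. Payload 4 kg.
Tool frame: the origin (TCP) lies on the centre line of the jaws, within the pads' length; the fingertips stand 14 mm ahead of it and the grasp point (between the pads) lies 5 mm behind it (robot.tcp_to_tips is the distance from the TCP to the fingertips, in m); z points along the fingers, y is the line along which they close (so a half turn about z gives the same grasp; the last joint's range is limited). The gripper opens to 94 mm and grips with 3 to 60 N. Pads are 16 mm wide; open, the fingers measure 119 mm over their backs; the gripper's body (75 mm by 177 mm) begins 78 mm behind the grasp point.
Start: joints at [-1.36, 0.087, 1.371, -0, 1.684, -0.103], TCP at [0.17, -0.523, 0.22] pointing down, gripper open.
Joint ranges: [-3.1, 3.1], [-0.76, 2.03], [0.27, 2.55], [-1.08, 4.22], [0.17, 2.65], [-2.57, 2.57]. Speed limits (rad/s): [2.79, 2.79, 3.14, 3.14, 3.14, 3.14].

INTERFACE

Orientations are given as [roll, pitch, yaw] about the fixed x, y, z axes, in that order (R = Rz(yaw) Ry(pitch) Rx(roll)).
In Python, from bench import robot gives the robot as it stands.
- The arm moves only by the tool carry_out, never from a script. Its argument "increments" is a list of rows, each a list of 3 entries, a list of its own where there are three numbers: the closure in counts, from 0 (fully open) to 255 (shut), then the shift along the tool's x, y, z in mm, then the turn about the tool's z in degrees. In form: [[fingers, [dx, dy, dz], twist], ...]. A call has 1 to 8 rows; each row shifts and turns the commanded pose from where the row before left it, along the tool's axes as they then stand; what a row does not reach is not made up. A row lasts 1/10 s, in which the tool goes at most 50 mm and 8.59 degrees, less where a joint would pass 70% of its speed; a pose out of reach is approached as far as the arm can. A call with a gripper value outside its range is refused whole. The fingers move at their own pace and stop on an object; the grip force is fixed at half the most. Time passes only in rows, so rows that do not move let the fingers close. It gives the time, the measured TCP pose, the force, the opening and the grip force at its end, in the units of the state.
- robot.get_obs(): the state, without advancing time (a new reading comes with each control period).
- robot.snapshot(name): name is "scene" or "side" or "wrist"; returns the picture (420x560x3 uint8, blue, green, red); there is no depth.
- robot.get_calibration(name): a dict with "vfov" (degrees; the focal length in pixels is half the picture's height over the tangent of half this angle, whatever the lens; pixels are square), "cx", "cy" (the principal point, pixels), "T" (4x4, takes a point from camera to world coordinates). Camera axes: x right, y down, z forward; pixel columns grow to the right and rows downward; lengths in m; the calibration is good to about 2 mm. The wrist camera is an equidistant fisheye: a pixel r from the principal point sees the ray r / f radians off the axis. A picture is of the moment at which its call begins: read the wrist's pose just before it. get_calibration takes no time and is no camera call; for the wrist camera it gives the pose at the moment of the call.
- robot.close_job(): hands the job in; it is judged then, once.
The state is a dict: "time": time; "joint_positions": joint angles; "qvel": joint speeds; "joint_torque": joint torques, N m; "tool_pos": TCP position; "ee_rot": TCP orientation; "wrist_force": force on the tool from outside, world axes, zero at the start; "wrist_torque": the same for the moment, N m; "width": finger opening in m; "finger_force": force on a finger pad.
Only numpy, scipy, OpenCV 4.12 (cv2) and the standard library are available. Lean on these libraries where they do the work, as an engineer would, in place of code of your own. Each camera call takes 0.05 s, during which the arm holds its last target. There are 200 camera calls.

## Working session

There is one attempt and no reset: what is moved stays moved. The work goes in short steps, Python scripts to look and compute and a tool call to move; the robot and the scene stay as the last step left them, time stands still between calls to the robot, and variables do not carry over. Pictures are saved under pics/ and viewed, at most 10 in all, crops included, and the job is handed in when it is done.

Besides the shell and the picture viewer there is one more tool, called after "Emit:" as a command line: name --argument value ..., lists and objects as JSON in quotes. carry_out: Moves the arm, as the interface text tells. Its arguments: {"type":"object","properties":{"increments":{"type":"array","items":{"type":"array"}}},"required":["increments"]}

```bash
mkdir -p pics; ls
python3 - <<'E'
from bench import robot
import cv2,numpy as np
o=robot.get_obs();print({k:np.round(v,3) for k,v in o.items()})
for n in("scene","side"):
    im=robot.snapshot(n);cv2.imwrite(f"pics/{n}0.png",im)
    c=robot.get_calibration(n);print(n,c["vfov"],c["cx"],c["cy"],np.round(c["T"],3).tolist())
E
```

```text
pics
{'time': np.float64(0.0), 'joint_positions': array([-1.36 ,  0.088,  1.372, -0.   ,  1.684, -0.103]), 'qvel': array([ 0.002,  0.001,  0.001, -0.   , -0.001, -0.001]), 'joint_torque': array([-0.0000e+00, -3.4018e+01, -3.0243e+01,  7.2000e-02,  3.3000e-02,
       -0.0000e+00]), 'tool_pos': array([ 0.17 , -0.523,  0.218]), 'ee_rot': array([-3.139, -0.   ,  0.314]), 'wrist_force': array([-0.193,  0.039, -0.12 ]), 'wrist_torque': array([-0.017, -0.026,  0.003]), 'finger_force': np.float64(0.0), 'width': np.float64(0.094)}
scene 48.477661260514395 286.930340273328 206.6539177074663 [[-0.295, 0.779, -0.553, 1.136], [0.956, 0.243, -0.167, 0.193], [0.004, -0.578, -0.816, 0.901], [0.0, 0.0, 0.0, 1.0]]
side 47.30187046653283 276.60367038377547 212.2743205793234 [[-0.87, -0.275, 0.409, 0.154], [-0.493, 0.472, -0.73, 0.753], [0.008, -0.837, -0.547, 0.65], [0.0, 0.0, 0.0, 1.0]]
```

View pics/scene0.png

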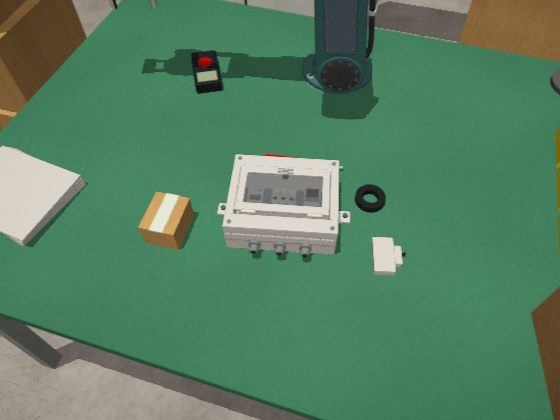

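View pics/side0.png

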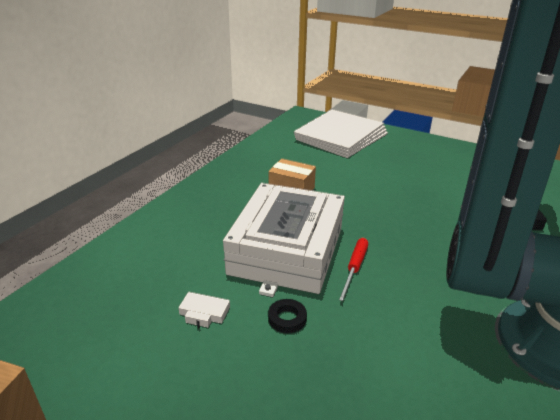

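Scene: box spans about (225..345, 155..250), robot beyond it, tape at (370,198), carton at (167,220). Side: the same box at (230..345, 185..290). I'll enlarge both.

Run:
```python
import cv2,numpy as np
a=cv2.imread("pics/scene0.png")[145:265,210:360];b=cv2.imread("pics/side0.png")[175:295,220:360]
cv2.imwrite("pics/c0.png",np.vstack([cv2.resize(a,None,fx=5,fy=5,interpolation=2)]))
cv2.imwrite("pics/c1.png",cv2.resize(b,None,fx=5,fy=5,interpolation=2))
```

```text
(no output)
```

View pics/c0.png

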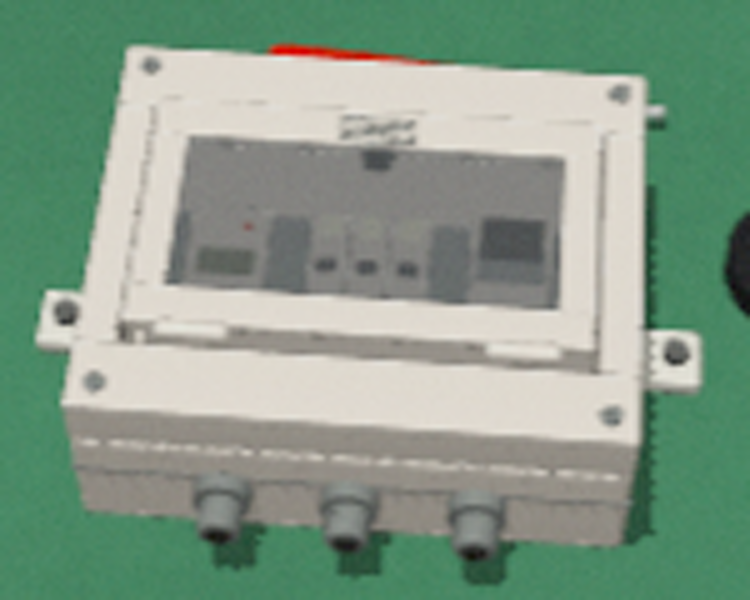

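View pics/c1.png

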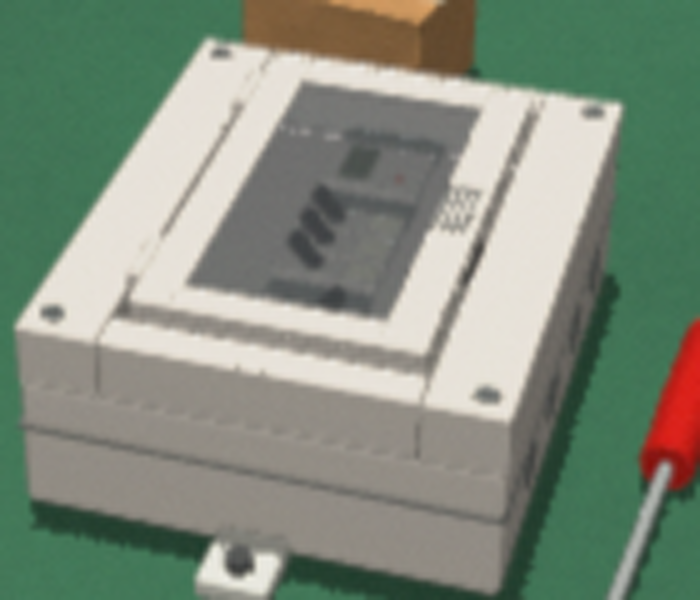

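Crops: the main switch's large dark lever is at the +y end (crop (512,240)), the meter at −y and the pad at (378,128). Cover corners are clear in both crops. Next: the box pose from those corners.

```bash
cat > h.py <<'E'
import numpy as np
from bench import robot
def ray(n,uv,z,H=420):
    c=robot.get_calibration(n);T=np.array(c["T"]);f=H/2/np.tan(np.radians(c["vfov"])/2)
    d=T[:3,:3]@np.array([(uv[0]-c["cx"])/f,(uv[1]-c["cy"])/f,1]);o=T[:3,3]
    return o+d*(z-o[2])/d[2]
E
python3 - <<'E'
from h import *
L=np.array([[-.1,-.12],[-.1,.12],[.1,.12],[.1,-.12]])
P={"scene":[(210+x/5,145+y/5) for x,y in [(128,47),(645,77),(640,443),(65,405)]],
"side":[(220+x/5,175+y/5) for x,y in [(622,105),(510,422),(18,325),(208,40)]]}
for n in P:
    W=np.array([ray(n,p,.09)[:2] for p in P[n]]);c=W.mean(0)
    A=(W-c);s=sum(a[0]*b[1]-a[1]*b[0] for a,b in zip(L,A));k=(L*A).sum();y=np.arctan2(s,k)
    R=np.array([[np.cos(y),-np.sin(y)],[np.sin(y),np.cos(y)]])
    print(n,c.round(4),np.degrees(y).round(2),((A@R)-L).round(4).tolist())
print(ray("scene",(210+378/5,145+128/5),.098),ray("side",(220+460/5,175+208/5),.098))
E
```

```text
scene [0.5496 0.0083] 12.94 [[0.0011, 0.0005], [0.0011, -0.0008], [-0.0008, -0.0011], [-0.0013, 0.0014]]
side [0.5435 0.0066] 12.66 [[0.0018, 0.001], [0.0012, -0.0005], [-0.0016, -0.002], [-0.0014, 0.0015]]
[ 0.49821179 -0.00364758  0.098     ] [ 0.4952344  -0.00754132  0.098     ]
```

Emit:
carry_out --increments '[[255,[0,0,0],5.2],[255,[33,-33,0],0],[255,[33,-33,0],0],[255,[33,-33,0],0],[255,[33,-33,0],0],[255,[33,-33,0],0],[255,[33,-33,0],0],[255,[33,-33,0],0]]'

```text
time: 0.9
tool_pos: [0.3443, -0.2449, 0.2191]
ee_rot: [-3.141, 0.0, 0.223]
wrist_force: [0.7, -0.0, 0.3]
width: 0.0336
finger_force: 0.0
```

Emit:
carry_out --increments '[[255,[33,-33,0],0],[255,[33,-33,0],0],[255,[33,-33,0],0],[255,[33,-33,0],0],[255,[33,-33,0],0],[255,[25,-33,0],0],[255,[0,0,0],0],[255,[0,0,0],0]]'

```text
time: 1.7
tool_pos: [0.4852, -0.011, 0.2188]
ee_rot: [3.141, 0.002, 0.225]
wrist_force: [-0.8, -0.1, -0.1]
width: 0.0002
finger_force: 0.0
```

Run:
```python
from h import *
import cv2
o=robot.get_obs();print(o["time"],o["tool_pos"],o["ee_rot"],o["width"],o["wrist_force"])
c=robot.get_calibration("wrist");print(c["vfov"],c["cx"],c["cy"],np.round(c["T"],4).tolist())
cv2.imwrite("pics/w1.png",robot.snapshot("wrist"))
```

```text
1.7 [ 0.4852112  -0.0110258   0.21876986] [3.14148236e+00 1.73283508e-03 2.25307772e-01] 0.0002200880451194161 [-0.76351051 -0.13892185 -0.11138178]
65.70646984690485 277.8626048911678 216.2755485916948 [[0.2236, -0.9383, -0.2638, 0.5623], [-0.9747, -0.2152, -0.0606, 0.0056], [0.0001, 0.2707, -0.9627, 0.3832], [0.0, 0.0, 0.0, 1.0]]
```

View pics/w1.png

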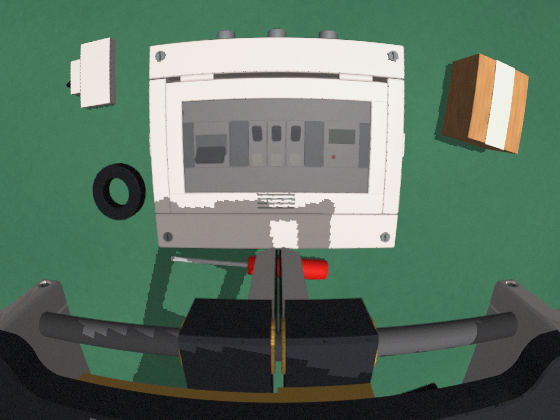

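Wrist view: pad at (276,200), door free edge at row ~213, main lever dark at (210,155) (left = box +y), fingers shut at (277,255), screwdriver red at (315,268).

```bash
cat >> h.py <<'E'
def wray(uv,z,c=None):
    c=c or robot.get_calibration("wrist");T=np.array(c["T"]);f=210/np.tan(np.radians(c["vfov"])/2)
    v=np.array([uv[0]-c["cx"],uv[1]-c["cy"]]);r=np.hypot(*v);t=r/f
    d=T[:3,:3]@np.array([*(np.sin(t)*v/r),np.cos(t)]);o=T[:3,3]
    return o+d*(z-o[2])/d[2]
def tool(p):
    o=robot.get_obs();y=o["ee_rot"][2];d=np.array(p)-o["tool_pos"]
    return np.round(1000*np.array([d[0]*np.cos(y)+d[1]*np.sin(y),d[0]*np.sin(y)-d[1]*np.cos(y),-d[2]]),1)
E
python3 - <<'E'
from h import *
for n,uv,z in [("pad",(276,200),.098),("edgeL",(167,213),.098),("edgeR",(394,213),.098),("lever",(210,155),.085),("TL",(150,46),.09),("TR",(404,46),.09),("BL",(160,247),.09),("BR",(395,247),.09)]:
    p=wray(uv,z);print(n,p.round(4),tool(p))
E
```

```text
pad [ 0.4984 -0.0083  0.098 ] [ 13.9  -0.6 121. ]
edgeL [0.4639 0.0897 0.098 ] [   1.9 -103.8  121. ]
edgeR [ 0.5116 -0.1201  0.098 ] [  1.9 111.4 121. ]
lever [0.5241 0.0605 0.085 ] [ 54.1 -61.9 134. ]
TL [0.6168 0.1398 0.09  ] [ 162.1 -118.8  129. ]
TR [ 0.6694 -0.0922  0.09  ] [162.  119.1 129. ]
BL [0.4239 0.0953 0.09  ] [ -35.9 -118.1  129. ]
BR [ 0.4766 -0.1364  0.09  ] [-35.9 119.5 129. ]
```

Emit:
carry_out --increments '[[255,[13,0,20],0],[255,[0,0,30],0],[255,[0,0,30],0],[255,[0,0,18],0],[255,[0,0,0],0],[255,[0,0,0],0]]'

```text
time: 2.35
tool_pos: [0.4979, -0.0101, 0.1219]
ee_rot: [3.141, 0.0, 0.221]
wrist_force: [0.9, -0.4, 0.3]
width: 0.0007
finger_force: 0.0
```

Emit:
carry_out --increments '[[255,[0,0,8],0],[255,[0,0,1],0],[255,[0,0,1],0],[255,[0,0,1],0],[255,[0,0,0],0],[255,[0,0,0],0]]'

```text
time: 2.95
tool_pos: [0.4984, -0.0091, 0.1111]
ee_rot: [3.14, -0.001, 0.223]
wrist_force: [-1.7, -1.8, 2.7]
width: 0.0005
finger_force: 1.6
```

Emit:
carry_out --increments '[[255,[0,0,1],0],[255,[0,0,1],0],[255,[0,0,0],0],[255,[0,0,0],0]]'

```text
time: 3.35
tool_pos: [0.4984, -0.0087, 0.1084]
ee_rot: [3.142, -0.001, 0.223]
wrist_force: [0.9, -2.3, 1.8]
width: 0.0003
finger_force: 1.1
```

Emit:
carry_out --increments '[[255,[0,0,0.7],0],[255,[0,0,0],0],[255,[0,0,0],0]]'

```text
time: 3.65
tool_pos: [0.4984, -0.0088, 0.1081]
ee_rot: [3.141, -0.001, 0.223]
wrist_force: [-0.4, -1.3, 4.0]
width: 0.0005
finger_force: 2.2
```

Emit:
carry_out --increments '[[255,[0,0,-20],0],[255,[-20,0,-40],0],[255,[-40,0,-40],0],[255,[-20,-30,-20],0],[255,[0,0,0],0],[255,[0,0,0],0],[255,[0,0,0],0]]'

```text
time: 4.35
tool_pos: [0.4177, 0.0039, 0.2213]
ee_rot: [-3.14, 0.003, 0.223]
wrist_force: [-0.3, 0.7, 0.5]
width: 0.0006
finger_force: 0.0
```

Run:
```python
from h import *
import cv2
o=robot.get_obs();print(o["time"],o["tool_pos"],o["ee_rot"],o["wrist_force"])
w=robot.snapshot("wrist");s=robot.snapshot("side")
cv2.imwrite("pics/w2.png",np.hstack([cv2.resize(w,(400,300)),cv2.resize(s[120:330,160:440],(400,300))]))
```

```text
4.35 [0.41770272 0.00387338 0.22125982] [-3.14045661e+00  2.91825754e-03  2.23316874e-01] [-0.32173048  0.67931516  0.53327029]
```

View pics/w2.png

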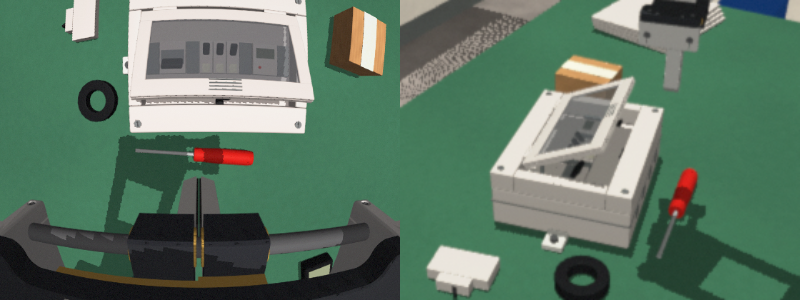

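Both views show the door ajar, with its free edge raised. The finger is in front of it and to the +y side of the strike. Lowering, then pushing along the arc.

Emit:
carry_out --increments '[[255,[10,0,22],0],[255,[15,0,30],0],[255,[20,0,30],0],[255,[5,0,0],0],[255,[0,0,0],0],[255,[0,0,0],0]]'

```text
time: 5.05
tool_pos: [0.4673, 0.0146, 0.1423]
ee_rot: [3.141, -0.001, 0.223]
wrist_force: [0.0, 0.2, 0.6]
width: 0.0004
finger_force: 0.0
```

Emit:
carry_out --increments '[[255,[6,0,0],0],[255,[5,0,0],0],[255,[7.5,0,-13.5],0],[255,[7.5,0,-13.5],0],[255,[10.5,0,-11.5],0],[255,[10.5,0,-11.5],0],[255,[0,0,0],0]]'

```text
time: 5.75
tool_pos: [0.5145, 0.0253, 0.194]
ee_rot: [3.14, -0.005, 0.223]
wrist_force: [-1.1, -0.9, 1.1]
width: 0.0006
finger_force: 0.4
```

Run:
```python
from h import *
import cv2
w=robot.snapshot("wrist");s=robot.snapshot("side")
cv2.imwrite("pics/w3.png",np.hstack([cv2.resize(w,(400,300)),cv2.resize(s[120:330,160:440],(400,300))]))
```

```text
(no output)
```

View pics/w3.png

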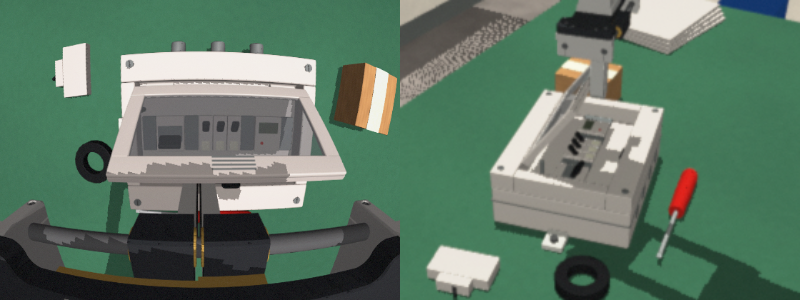

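The door is rising on the finger, at about 55°. Continuing past upright.

Emit:
carry_out --increments '[[255,[13,0,-8.5],0],[255,[13,0,-8.5],0],[255,[14.5,0,-5],0],[255,[14.5,0,-5],0],[255,[15.5,0,-1],0],[255,[15.5,0,-1],0],[255,[12,0,2],0],[255,[12,0,2],0]]'

```text
time: 6.65
tool_pos: [0.6201, 0.0497, 0.2151]
ee_rot: [-3.141, 0.001, 0.223]
wrist_force: [-1.0, -0.4, -0.3]
width: 0.0003
finger_force: 0.1
```

Emit:
carry_out --increments '[[255,[10,0,0],0],[255,[10,0,0],0],[255,[0,0,0],0],[255,[0,0,0],0],[255,[0,0,0],0],[255,[-30,0,-10],0],[255,[-40,0,0],0],[255,[-40,0,0],0]]'

```text
time: 7.45
tool_pos: [0.5309, 0.0294, 0.2265]
ee_rot: [3.141, -0.001, 0.223]
wrist_force: [0.4, -0.7, 1.3]
width: 0.0004
finger_force: 0.0
```

Emit:
carry_out --increments '[[255,[-35,0,0],0],[255,[0,0,0],0],[255,[0,0,0],0],[255,[0,0,0],0]]'

```text
time: 7.85
tool_pos: [0.4988, 0.022, 0.2266]
ee_rot: [3.141, -0.001, 0.223]
wrist_force: [-0.7, 0.9, -0.6]
width: 0.0002
finger_force: 0.0
```

Run:
```python
from h import *
import cv2
o=robot.get_obs();print(o["time"],o["tool_pos"],o["ee_rot"],o["wrist_force"])
c=robot.get_calibration("wrist");w=robot.snapshot("wrist");s=robot.snapshot("side")
import pickle;pickle.dump((c,o),open("c4.pkl","wb"))
cv2.imwrite("pics/w4full.png",w)
cv2.imwrite("pics/w4.png",np.hstack([w[:300],cv2.resize(s[150:300,200:320],(240,300))]))
```

```text
7.85 [0.49876364 0.02201594 0.22658495] [ 3.14122067e+00 -1.41819669e-03  2.23076229e-01] [-0.65362077  0.85648474 -0.55731016]
```

View pics/w4.png

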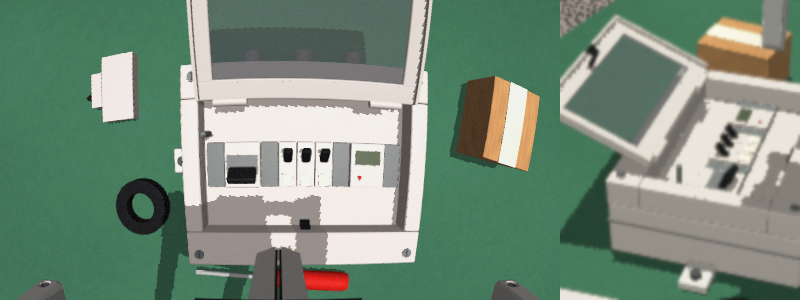

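The door is back on its stop. Main lever black at (241,175), switch face centre (242,163), breakers at (287..324,155), cover opening columns ~205–410.

Run:
```python
from h import *
import pickle
c,o=pickle.load(open("c4.pkl","rb"))
for n,uv,z in [("lever tip",(241,176),.085),("lever L",(227,176),.085),("lever R",(256,176),.085),("sw face",(242,163),.072),("brk2 face",(306,163),.072),("opening near",(300,232),.09),("TL",(180,65),.09),("BR",(417,264),.09),("BL",(190,263),.09)]:
    p=wray(uv,z,c);print(n,p.round(4),tool(p))
```

```text
lever tip [0.5236 0.0625 0.085 ] [ 33.  -34.  141.1]
lever L [0.5207 0.0758 0.085 ] [ 33.2 -47.5 141.1]
lever R [0.5266 0.0485 0.085 ] [ 32.9 -19.7 141.1]
sw face [0.5343 0.0652 0.072 ] [ 44.1 -34.2 154.1]
brk2 face [0.5482 0.0037 0.072 ] [ 44.   28.9 154.1]
opening near [ 0.4831 -0.0049  0.09  ] [-21.4  22.8 136.1]
TL [0.6171 0.1419 0.09  ] [141.8 -90.7 136.1]
BR [ 0.4749 -0.1387  0.09  ] [-59.  151.4 136.1]
BL [0.4247 0.0973 0.09  ] [-55.6 -89.8 136.1]
```

Emit:
carry_out --increments '[[255,[7,-34,10],0],[255,[0,0,30],0],[255,[0,0,30],0],[255,[0,0,30],0],[255,[0,0,24],0],[255,[0,0,0],0],[255,[0,0,0],0]]'

```text
time: 8.65
tool_pos: [0.4978, 0.0568, 0.1021]
ee_rot: [-3.141, 0.001, 0.223]
wrist_force: [0.3, -0.6, 0.3]
width: 0.0003
finger_force: 0.0
```

Emit:
carry_out --increments '[[255,[0,0,5],0],[255,[0,0,3],0],[255,[0,0,0],0],[255,[0,0,0],0]]'

```text
time: 9.05
tool_pos: [0.4976, 0.0566, 0.0947]
ee_rot: [3.141, -0.001, 0.223]
wrist_force: [0.6, -0.0, 0.7]
width: 0.0004
finger_force: 0.0
```

Emit:
carry_out --increments '[[255,[4,0,2],0],[255,[5,0,0],0],[255,[5,0,0],0],[255,[5,0,0],0],[255,[5,0,0],0],[255,[5,0,0],0],[255,[3,0,0],0],[255,[0,0,0],0]]'

```text
time: 9.85
tool_pos: [0.5284, 0.0637, 0.0918]
ee_rot: [3.142, 0.001, 0.223]
wrist_force: [-2.6, -0.8, 2.2]
width: 0.0006
finger_force: 1.9
```

Emit:
carry_out --increments '[[255,[2,0,0],0],[255,[1,0,0],0],[255,[0,0,0],0],[255,[0,0,0],0]]'

```text
time: 10.25
tool_pos: [0.5301, 0.0641, 0.0914]
ee_rot: [-3.142, 0.004, 0.223]
wrist_force: [-6.3, -1.9, 1.1]
width: 0.0005
finger_force: 2.8
```

Emit:
carry_out --increments '[[255,[1.5,0,0],0],[255,[0,0,0],0],[255,[0,0,0],0]]'

```text
time: 10.55
tool_pos: [0.5304, 0.0641, 0.0913]
ee_rot: [-3.142, 0.007, 0.223]
wrist_force: [-8.4, -3.0, 3.4]
width: 0.0005
finger_force: 4.5
```

Movement has stopped at 0.3 mm for 1.5 mm commanded while the force rises, so the lever is on its stop. Backing off and lifting clear.

Emit:
carry_out --increments '[[255,[-10,0,0],0],[255,[-4,0,-10],0],[255,[0,0,-30],0],[255,[0,0,-40],0],[255,[-20,0,-40],0],[255,[-25,34,-10],0],[255,[0,0,0],0],[255,[0,0,0],0]]'

```text
time: 11.35
tool_pos: [0.4836, 0.0183, 0.2236]
ee_rot: [3.141, -0.004, 0.222]
wrist_force: [0.1, 0.1, -0.1]
width: 0.0008
finger_force: 0.0
```

Run:
```python
from h import *
import cv2
o=robot.get_obs();print(o["time"],o["tool_pos"],o["wrist_force"])
w=robot.snapshot("wrist");s=robot.snapshot("side")
cv2.imwrite("pics/w5.png",np.hstack([w[:300],cv2.resize(s[150:300,200:320],(240,300))]))
```

```text
11.35 [0.48355893 0.01825688 0.22359354] [ 0.10677784  0.05152828 -0.10659509]
```

View pics/w5.png

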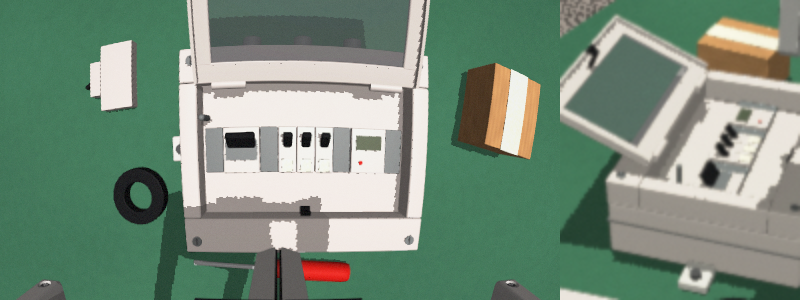

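The main lever at (240,139) now leans towards the hinge, level with the breakers at (288..325,139), which are still on. The door is open on its stop and nothing touches the robot.

```bash
python3 -c "
from bench import robot
print(robot.close_job())"
```

```text
the job is handed in; nothing more can be done
None
```

The job is handed in at about 11.5 s: the catch was released, the door pushed back onto its stop and the main switch pushed fully on, with the breakers still on and the loose items in view (tape, carton, spare breaker, screwdriver) left alone.

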